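# Release the child-safe bin and take out the pill case

### The job

The steel pill case is locked in the white tilt-out bin. Use the forked tool, not the fingers, to push the spring bar sideways by its brass collar until the bin tilts out, put the tool back down on the table, then take out the pill case and leave it standing upright, lid up, in the middle of the wooden coaster. Leave the bin tilted out, and do not disturb the chrome hand bell or the grey pebble.

Things in the scene. Friction and masses are not known exactly. Their poses are not given: they have to be found in the camera images.
- bin_housing: White plastic housing of the tilt-out bin, fixed. Origin: on the table, below the hinge line, at the middle of the front edge. x points to the back of the bin, y along its front (leftwards as seen by the robot), z up. It spans x -6 to 110, y -120 to 120 mm; lid (clear, with a white front strip) x 28 to 110, top at z 130 mm. The bin's hinge line runs along y at x 0, z 12 mm.
- collar (a point): On the axis of the steel spring bar (8 mm thick, along housing y, at x 3, z 112 mm), at the -y face of its brass collar, a disc 26 mm across, 6 mm thick. From this face the bar is bare for 44 mm towards -y, up to a guide: the fork goes over it here from above and pushes the collar along housing +y. Front panel's top edge lies 25 mm below the bar's axis.
- guide (a point): Top centre of the fixed steel guide (18 mm in x, 8 mm in y) through which the bar slides, at housing x 3, y 9, z 124 mm. A second one stands at y 103 mm; the coil spring lies between that one and the collar.
- lug_eye (a point): Centre of the eye in the steel lug (6 mm thick in y, 22 mm in x, ending 13 mm above this point) that rises from the bin's front panel; with the bin shut it is at housing x 3, y -10, z 112 mm and the end of the spring bar passes through it and holds the bin shut.
- spring_bar (a joint): Slide of the spring bar along housing +y, m: 0 at rest, 0.020 fully compressed. Its end leaves the lug at about 0.013. It takes about 2 N to start and 5 N at full travel, and springs back when let go.
- bin_tub (a joint): Tilt of the bin about its hinge line, rad: 0 shut, 0.70 fully tilted out (top forward, to housing -x). Once freed, a spring tilts it out by itself within about a second and holds it there; the front panel's top edge then lies 48 mm in front of the hinge line, 69 mm above the table. The bin is 210 mm wide inside.
- pill_case: Steel lipstick-shaped pill case, cylinder 22 mm across, 75 mm tall, 45 g. Origin: centre of underside, z along its axis to the lid. It stands in the bin at housing y -50 mm in an open-topped socket 24.5 mm wide, 30 mm deep, square to the bin's floor, so it leans with the bin. Its axis is 26 mm behind the front panel's inner face; its top is 18 mm higher than the panel's edge.
- fork_tool: Forked tool standing on its two prongs, 92 mm tall, 110 g. Origin: midway between the prong ends, at the bottom; z up. Blue handle 18 x 18 mm, from 42 to 92 mm up; steel fork: two prongs 7 (x) by 20 (y) mm, 32 mm long, spaced along x with a 14 mm gap; bridge 28 x 20 mm, 32 to 42 mm up. The same when turned half round about z.
- coaster: Round wooden coaster, 96 mm across, 8 mm thick, loose on the table, 70 g. Origin: centre of its underside.
- chrome_bell: Chrome hand bell standing on its mouth, 64 mm across, 103 mm tall. Origin: centre of its underside. To be left alone.
- pebble: Grey stone pebble, 54 mm across, 24 mm high. Origin: centre of its underside. To be left alone.
Not all that is in view belongs to the job. What is meant by the coaster is not black, green or turquoise, and is the larger of those in its own colour.

How it is judged:
By the outcome, as a careful person would: the job done as asked, in the order asked, and still so for the second after the job is handed in, with the robot touching nothing.
It also fails if it takes over 72 s, if anything falls off the work surface, if the arm or the gripper's body presses on something with over 40 N, if the wrist force passes 120 N, or if a joint passes its speed limit or range.

### The arm

A 7-joint arm with a two-finger parallel gripper is mounted at the origin on the work surface. World frame = base frame: x ahead of the robot, y to its left, z up, the work surface at z = 0. Lengths are in m, angles in rad, forces in N, time in s.
With the tool pointing down it reaches from about 0.425 to 0.875 m from the base axis. Payload 4.7 kg.
Tool frame: the origin (TCP) lies between the finger pads; the fingertips stand 14 mm ahead of it and the grasp point (between the pads) lies 5 mm behind it; z points along the fingers, y is the line along which they close (so a half turn about z gives the same grasp; the last joint's range is limited). The gripper opens to 87 mm and grips with 3 to 60 N. Pads are 19 mm wide; open, the fingers measure 117 mm over their backs; the gripper's body (75 mm by 190 mm) begins 51 mm behind the grasp point.
Start: joints at [1.118, 0.321, -0.07, 1.45, 0.023, 1.371, -0.057], TCP at [0.293, -0.58, 0.207] pointing down, gripper open.
Joint ranges: [-2.86, 2.86], [-0.3, 2.09], [-1.38, 1.24], [0.06, 2.45], [-1.56, 4.7], [0.09, 2.05], [-2.69, 2.69]. Speed limits (rad/s): [2.57, 2.57, 3.14, 3.14, 3.14, 3.14, 3.14].

### API

Orientations are given as a rotation vector (axis times angle).
In Python, from bench import ctrl gives the robot as it stands.
- The arm moves only by the shell command python3 -m inch 'ROWS' [OPENING] [FORCE]. ROWS is JSON, a list of rows, each a list of 6 numbers: the shift along the world's x, y, z in mm, then the turn, a rotation vector about the world's x, y, z in degrees. In form: [[tx, ty, tz, rx, ry, rz], ...]. A call has 1 to 20 rows; each row is the pose to reach, as a shift and turn from the pose commanded when the call began; what a row does not reach only later rows make up. A row lasts 1/8 s, in which the tool goes at most 62.5 mm and 10.7 degrees, less where a joint would pass 70% of its speed; a pose out of reach is approached as far as the arm can. A call with a gripper value outside its range is refused whole. OPENING is the finger opening in mm, from 0 to 87, set as the call begins (- or left out, the last holds). The fingers move at their own pace and stop on an object; FORCE is the grip in N (left out, the last holds). Time passes only in rows, so rows that repeat a pose let the fingers close. It gives the time, the measured TCP pose, the force, the opening and the grip force at its end, in the units of the state.
- ctrl.get_state(): the state, without advancing time (a new reading comes with each control period).
- ctrl.get_image(name): name is "scene" or "top" or "wrist"; returns (picture, depth): 384x512x3 uint8, red, green, blue; 384x512 float32, m along the optical axis (not along the pixel's ray), 0 where there is no reading.
- ctrl.camera_params(name): a dict with "mtx" (3x3 intrinsics, pixels), "T" (4x4, takes a point from camera to world coordinates). Camera axes: x right, y down, z forward; pixel columns grow to the right and rows downward; lengths in m; the calibration is good to about 2 mm. A picture is of the moment at which its call begins: read the wrist's pose just before it. camera_params takes no time and is no camera call; for the wrist camera it gives the pose at the moment of the call.
- ctrl.close_job(): hands the job in; it is judged then, once.
The state is a dict: "time": time; "joint_positions": joint angles; "qd": joint speeds; "joint_torque": joint torques, N m; "position": TCP position; "tool_rot": TCP orientation; "ft_force": force on the tool from outside, world axes, zero at the start; "torque": the same for the moment, N m; "grip_width": opening from 0.0 (shut) to 1.0 (fully open); "grip_force": force on a finger pad.
Only numpy, scipy, OpenCV 4.12 (cv2) and the standard library are available. Lean on these libraries where they do the work, as an engineer would, in place of code of your own. Each camera call takes 0.05 s, during which the arm holds its last target. There are 200 camera calls.

## Working session

There is one attempt and no reset: what is moved stays moved. The work goes in short steps, Python scripts to look and compute and a shell command to move; the robot and the scene stay as the last step left them, time stands still between calls to the robot, and variables do not carry over. Pictures are saved under pics/ and viewed, at most 12 in all, crops included, and the job is handed in when it is done.

```bash
ls; mkdir -p pics; cat > h.py <<'E'
import numpy as np, cv2
from bench import ctrl
def grab(n,save=None):
    P=ctrl.camera_params(n); im,d=ctrl.get_image(n)
    v,u=np.mgrid[0:384,0:512]; K=P["mtx"]; T=P["T"]
    c=np.stack([(u-K[0,2])/K[0,0]*d,(v-K[1,2])/K[1,1]*d,d],-1)
    W=c@T[:3,:3].T+T[:3,3]; W[d==0]=np.nan
    if save: cv2.imwrite("pics/"+save,im[...,::-1]); np.savez("pics/"+save+".npz",im=im,W=W,K=K,T=T)
    return im,W,P
E
python3 - <<'E'
from h import *
a,_,P=grab("scene","s0.png"); b,_,Q=grab("top","t0.png")
cv2.imwrite("pics/both.png",cv2.resize(np.vstack([a,b])[...,::-1],None,fx=0.78,fy=0.78) )
print(P["T"].round(3),Q["T"].round(3),Q["mtx"])
print(ctrl.get_state())
E
```

```text
pics
[[ 0.615  0.68  -0.399  0.984]
 [ 0.789 -0.533  0.307 -0.426]
 [-0.004 -0.503 -0.864  1.109]
 [ 0.     0.     0.     1.   ]] [[ 0.004 -0.996  0.091  0.438]
 [-1.    -0.002  0.017 -0.056]
 [-0.017 -0.091 -0.996  1.056]
 [ 0.     0.     0.     1.   ]] [[363.16860997   0.         255.96147674]
 [  0.         363.16860997 189.76538576]
 [  0.           0.           1.        ]]
{'time': 0.1, 'joint_positions': array([ 1.11804967,  0.32172622, -0.07008852,  1.45154936,  0.02259331,
        1.37080054, -0.05692629]), 'qd': array([ 5.92888245e-05, -1.29975097e-03, -2.38522825e-03, -1.83660204e-03,
        7.16066598e-04, -5.15861679e-04,  2.35894580e-03]), 'joint_torque': array([ 1.43049579e-04, -4.92569876e+01, -4.05533854e-01, -3.13400745e+01,
       -6.42759749e-02,  3.94937466e-02,  6.55022362e-06]), 'position': array([ 0.2922725 , -0.57999995,  0.20598748]), 'tool_rot': array([-3.05480748e+00, -7.26308775e-01,  7.46414816e-04]), 'ft_force': array([ 0.53861118, -0.77147003,  0.80332493]), 'torque': array([ 0.01172426, -0.04267866, -0.04541982]), 'grip_force': 0.0, 'grip_width': 0.9981588413249713}
```

View pics/t0.png

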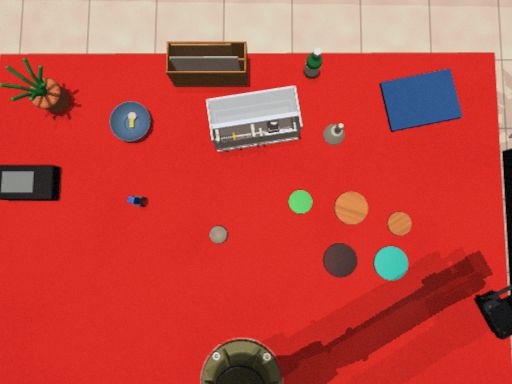

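View pics/s0.png

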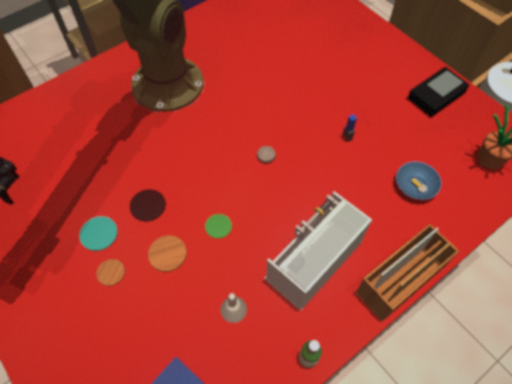

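The top picture shows the fork tool at (137,201), its blue handle leaning outward to the left; the bin at (255,120) with its front facing the robot; and the pebble (218,234) and bell (334,133).
Coaster candidates are wood large (351,208), wood small (399,223), green (300,202), black (340,260) and turquoise (391,263). I choose (351,208), the larger wooden one.

```bash
python3 - <<'E'
from h import *
z=np.load("pics/t0.png.npz"); im,W=z["im"].astype(int),z["W"]
r,g,b=im[...,0],im[...,1],im[...,2]
def box(m,u0,u1,v0,v1):
    k=np.zeros_like(m);k[v0:v1,u0:u1]=m[v0:v1,u0:u1];return k
Z=W[...,2]
hi=Z>0.006
for n,bx in dict(coaster=(330,372,188,228),small=(385,415,210,238),pebble=(205,232,222,246),bell=(318,350,118,147)).items():
    m=box(hi,*bx); p=W[m]; (c,rad)=cv2.minEnclosingCircle((p[:,:2]*1000).astype(np.float32))
    print(n,m.sum(),np.array(c).round(1),round(rad,1),"zmed",np.median(p[:,2]).round(4),p[:,2].max().round(4))
m=box(hi,120,152,190,212); p=W[m]; print("fork",m.sum(),np.c_[p.min(0),p.max(0)].round(4))
for lo,h in((.085,.1),(.0,.05)):
    q=p[(p[:,2]>lo)&(p[:,2]<h)]; print(len(q),q.mean(0).round(4), cv2.minAreaRect((q[:,:2]*1000).astype(np.float32)))
m=box((Z>.122)&(Z<.136),200,310,80,155);p=W[m];print("lid",len(p),cv2.minAreaRect((p[:,:2]*1000).astype(np.float32)))
m=box(Z>.03,200,310,80,155);p=W[m];print("house",len(p),cv2.minAreaRect((p[:,:2]*1000).astype(np.float32)))
brass=box((r>g+20)&(g>b+50)&(Z>.05),200,310,80,155);print("brass",brass.sum(),np.argwhere(brass).mean(0),np.nanmedian(W[brass],0))
c=z["im"][80:160,195:350];d=z["im"][185:240,110:160]; e=z["im"][185:240,320:420]
A=cv2.resize(c,None,fx=5,fy=5,interpolation=2)[:,:775]; B=cv2.resize(np.hstack([d,e]),(775,200*2//2+83))
cv2.imwrite("pics/crop0.png",np.vstack([A,B])[:600,:,::-1])
E
```

```text
coaster 771 [ 484.3 -310.2] 47.9 zmed 0.0086 0.0139
small 205 [ 439.8 -446.1] 34.1 zmed 0.0073 0.0118
pebble 270 [406.8  71.1] 26.4 zmed 0.0202 0.0266
bell 352 [ 700.  -263.8] 30.5 zmed 0.0339 0.1041
fork 142 [[0.4858 0.5328]
 [0.2835 0.3173]
 [0.006  0.098 ]]
48 [0.5007 0.2948 0.0932] ((500.8654479980469, 295.39080810546875), (18.512296676635742, 16.22891616821289), 88.55551147460938)
64 [0.5014 0.2912 0.0342] ((510.3017578125, 298.0579833984375), (51.3791618347168, 29.403932571411133), 10.80737590789795)
lid 3008 ((723.6369018554688, -32.172325134277344), (119.38575744628906, 240.2457733154297), 8.731929779052734)
house 4079 ((766.0383911132812, -17.628875732421875), (209.330078125, 255.46444702148438), 9.070940017700195)
brass 19 [136.15789474 233.89473684] [0.66379526 0.01751038 0.12235795]
```

View pics/crop0.png

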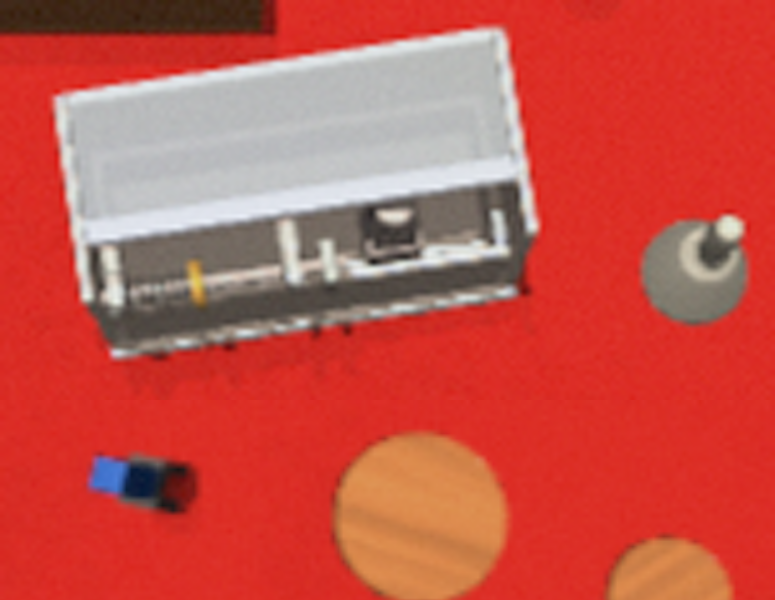

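The crop shows the guide (290,250), lug (328,260), brass collar (197,283) and the white-topped pill case (393,225) inside the bin. Below are the fork and the large wooden coaster, which measures 96 mm across (radius 47.9) and 8.6 mm high, so the choice is confirmed. The housing yaw is about +8.9° with its origin near (673,-40). Next I take a wrist view of the bin.

```bash
python3 -m inch '[[267,530,173,0,0,-18],[267,530,173,0,0,-18],[267,530,173,0,0,-18],[267,530,173,0,0,-18],[267,530,173,0,0,-18],[267,530,173,0,0,-18],[267,530,173,0,0,-18],[267,530,173,0,0,-18],[267,530,173,0,0,-18],[267,530,173,0,0,-18],[267,530,173,0,0,-18],[267,530,173,0,0,-18],[267,530,173,0,0,-18],[267,530,173,0,0,-18],[267,530,173,0,0,-18]]'
python3 - <<'E'
from h import *
im,W,P=grab("wrist","w1.png"); print(P["T"].round(3),P["mtx"][0,0]); print(ctrl.get_state()["position"],ctrl.get_state()["joint_positions"].round(2))
E
```

```text
time: 1.98
position: [0.5593, -0.0513, 0.3799]
tool_rot: [3.132, 0.237, -0.0]
ft_force: [-0.2, 0.1, 1.3]
grip_width: 1.004
grip_force: 0.0
[[ 0.152 -0.953 -0.261  0.631]
 [-0.988 -0.146 -0.039 -0.04 ]
 [-0.001  0.264 -0.965  0.558]
 [ 0.     0.     0.     1.   ]] 268.44698125875465
[ 0.5593284  -0.05109725  0.37999195] [ 0.48  0.14 -0.49  1.35  0.06  1.67 -1.42]
```

View pics/w1.png

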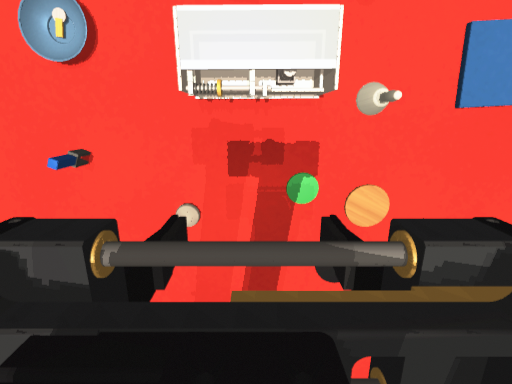

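The wrist view shows the bin at the top, with the collar at (219,88), guide (252,85), lug (265,87), and the fork at (70,160). Next I measure from this view.

```bash
cat >> h.py <<'E'
def bm(m,u0,u1,v0,v1):
    k=np.zeros_like(m);k[v0:v1,u0:u1]=m[v0:v1,u0:u1];return k
def rect(p): return cv2.minAreaRect((p[:,:2]*1000).astype(np.float32))
E
python3 - <<'E'
from h import *
z=np.load("pics/w1.png.npz"); im,W=z["im"].astype(int),z["W"];Z=W[...,2];r,g,b=im[...,0],im[...,1],im[...,2]
k=bm((Z>.126)&(Z<.134),170,350,0,105);p=W[k];print("top130",len(p),rect(p),np.median(p[:,2]))
th=np.radians(8.8)
q=W[bm(Z>.03,170,350,0,110)]
for th in np.radians([8.2,8.8,9.4]):
  hx=q[:,:2]@[np.cos(th),np.sin(th)]; hy=q[:,:2]@[-np.sin(th),np.cos(th)]
  print(np.degrees(th),np.percentile(hx,[.2,99.8]).round(4),np.percentile(hy,[.2,99.8]).round(4))
br=bm((r>g+30)&(g>b+50)&(Z>.08),170,350,60,105);print("brass",br.sum(),np.argwhere(br).mean(0)[::-1],np.nanmedian(W[br],0), np.nanmin(W[br],0),np.nanmax(W[br],0))
f=bm((Z>.008),40,100,145,172);p=W[f];print("fork",len(p),p.min(0),p.max(0))
t=p[(p[:,2]>.088)];print(len(t),t.mean(0),rect(t))
s=p[(p[:,2]>.02)&(p[:,2]<.05)];print(len(s),s.mean(0),rect(s))
E
```

```text
top130 10952 ((720.9083251953125, -32.682037353515625), (118.75972747802734, 240.0498504638672), 8.885440826416016) 0.13066222254540005
8.2 [0.6498 0.7683] [-0.2543 -0.0159]
8.8 [0.6487 0.7664] [-0.2617 -0.0235]
9.4 [0.648  0.7652] [-0.2692 -0.0309]
brass 33 [218.90909091  87.78787879] [0.66080946 0.01815091 0.12206148] [0.65349139 0.01551493 0.11812669] [0.67550229 0.02290641 0.12716999]
fork 542 [0.48179206 0.28170797 0.0086245 ] [0.51319838 0.30451812 0.09729602]
131 [0.49842553 0.29304952 0.09396584] ((497.7576599121094, 294.5494384765625), (18.507295608520508, 17.849870681762695), 76.33953857421875)
176 [0.50138735 0.28916602 0.03745013] ((497.4227600097656, 294.0794677734375), (20.424301147460938, 28.636409759521484), 79.16687774658203)
```

```bash
python3 -m inch '[[-60,260,-60,0,0,0],[-60,260,-60,0,0,0],[-60,260,-60,0,0,0],[-60,260,-60,0,0,0],[-60,260,-60,0,0,0],[-60,260,-60,0,0,0],[-60,260,-60,0,0,0]]'
python3 - <<'E'
from h import *
im,W,P=grab("wrist","w2.png"); Z=W[...,2];im=im.astype(int)
f=bm((Z>.012)&(Z<.12),100,420,0,230)
n,l,st,c=cv2.connectedComponentsWithStats(f.astype(np.uint8))
for i in range(1,n):
  if st[i,4]>60:
    p=W[l==i]; print(st[i],p.min(0).round(3),p.max(0).round(3))
    for lo,h in((.088,.1),(.036,.045),(.012,.03)):
      s=p[(p[:,2]>lo)&(p[:,2]<h)]
      if len(s)>8: print(lo,len(s),s.mean(0).round(4),rect(s))
cv2.imwrite("pics/w2c.png",im[...,::-1])
E
```

```text
time: 2.9
position: [0.5004, 0.2076, 0.3202]
tool_rot: [3.132, 0.236, 0.001]
ft_force: [0.6, -0.3, 0.8]
grip_width: 1.001
grip_force: 0.0
[ 157    0   79   41 1516] [0.671 0.271 0.012] [0.739 0.389 0.033]
0.012 1302 [0.7031 0.3305 0.0198] ((702.9658813476562, 326.9085998535156), (60.58381271362305, 118.56002807617188), 8.425085067749023)
[194   0   9  14 109] [0.715 0.324 0.012] [0.733 0.336 0.017]
0.012 109 [0.7238 0.3302 0.0146] ((723.9971313476562, 330.3475646972656), (12.24633502960205, 18.590042114257812), 89.31800842285156)
[ 343    0   77   82 3314] [ 0.647 -0.041  0.012] [0.76  0.095 0.12 ]
0.088 248 [0.696  0.0845 0.094 ] ((688.095458984375, 79.21919250488281), (100.20511627197266, 39.54265594482422), 34.900550842285156)
0.036 197 [0.6984 0.0716 0.0411] ((682.3235473632812, 53.80787658691406), (155.40145874023438, 77.49983978271484), 54.68074417114258)
0.012 859 [0.701  0.0268 0.0222] ((715.110595703125, 28.34183120727539), (111.45852661132812, 120.58013153076172), 10.01020336151123)
[190 143  23  23 334] [0.483 0.283 0.012] [0.513 0.304 0.096]
0.088 147 [0.4985 0.2948 0.0942] ((497.7191467285156, 295.216796875), (17.72394371032715, 18.396642684936523), 78.3552474975586)
0.036 66 [0.504  0.291  0.0421] ((497.8620300292969, 295.365478515625), (20.090559005737305, 27.98263931274414), 78.158935546875)
0.012 25 [0.5063 0.2897 0.021 ] ((501.5806884765625, 287.89935302734375), (31.94106101989746, 14.90365219116211), 24.463821411132812)
[303 205  27  25 449] [0.38  0.048 0.012] [0.43  0.096 0.027]
0.012 449 [0.4078 0.0755 0.0204] ((405.6975402832031, 73.87040710449219), (43.602298736572266, 51.10900115966797), 65.02198028564453)[ WARN:0@0.607] global loadsave.cpp:1063 imwrite_ Unsupported depth image for selected encoder is fallbacked to CV_8U.
```

View pics/w2c.png

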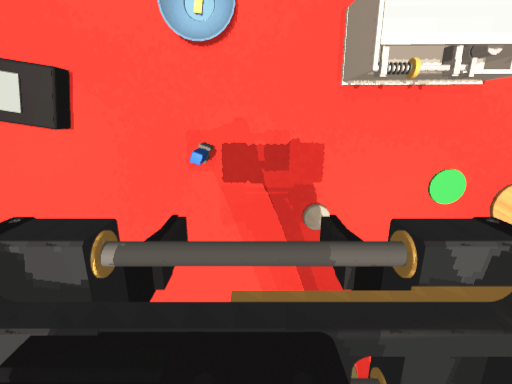

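The wrist view shows the fork at (202,153), with the pebble, dish and bin well clear. The fork is at (498,295) and its x axis lies at -11.8°. The housing origin is about (670.5,-40.5) with yaw 8.9°. Next I go to the fork.

```bash
python3 -m inch '[[-2,42,-75,0,0,-10],[-2,86,-140,0,0,-20.5],[-2,86,-140,0,0,-20.5],[-2,86,-140,0,0,-20.5],[-2,86,-140,0,0,-20.5],[-2,86,-140,0,0,-20.5]]' 60
python3 - <<'E'
from h import *
s=ctrl.get_state();print(s["position"],s["tool_rot"],s["joint_positions"].round(2))
im,W,P=grab("wrist","w3.png"); Z=W[...,2]
f=bm((Z>.012)&(Z<.12),100,420,0,260)
n,l,st,c=cv2.connectedComponentsWithStats(f.astype(np.uint8))
for i in range(1,n):
  p=W[l==i]
  if st[i,4]>60 and abs(p[:,0].mean()-.498)<.03:
    print(st[i])
    for lo,h in((.088,.1),(.036,.045)):
      q=p[(p[:,2]>lo)&(p[:,2]<h)]
      if len(q)>8: print(lo,len(q),q.mean(0).round(4),rect(q))
E
```

```text
time: 3.7
position: [0.4993, 0.2944, 0.1819]
tool_rot: [-3.124, 0.326, -0.005]
ft_force: [0.2, 0.0, -0.8]
grip_width: 0.693
grip_force: 0.0
[0.49933331 0.29438239 0.18191762] [-3.12386864  0.32589062 -0.00476423] [ 0.05  0.25 -0.73  1.65  0.18  1.3  -2.49]
[245 164  17  35 574]
0.088 298 [0.4992 0.2954 0.0942] ((498.5685119628906, 295.5830383300781), (16.620826721191406, 17.191564559936523), 78.24456787109375)
0.036 87 [0.5091 0.2929 0.0424] ((507.66912841796875, 293.7834167480469), (19.386350631713867, 8.73316764831543), 77.54851531982422)
```

```bash
python3 -m inch '[[0,1,-50,0,0,0],[0,1,-90,0,0,0],[0,1,-117,0,0,0],[0,1,-117,0,0,0],[0,1,-117,0,0,0]]' 60 && python3 -m inch '[[0,1,0,0,0,0],[0,1,0,0,0,0],[0,1,0,0,0,0],[0,1,0,0,0,0],[0,1,0,0,0,0],[0,1,0,0,0,0]]' 5 30
```

```text
time: 4.38
position: [0.4988, 0.2969, 0.0649]
tool_rot: [-3.124, 0.323, -0.004]
ft_force: [-0.4, 0.1, -0.1]
grip_width: 0.688
grip_force: 0.0
time: 5.12
position: [0.4975, 0.2974, 0.0629]
tool_rot: [3.125, -0.322, -0.0]
ft_force: [0.3, 0.8, 0.1]
grip_width: 0.204
grip_force: 29.9
```

```bash
python3 -m inch '[[0,0,50,0,0,0],[0,0,110,0,0,0],[0,0,170,0,0,0],[40,-60,170,0,0,10],[70,-120,170,0,0,20.7],[100,-180,170,0,0,20.7],[130,-240,170,0,0,20.7],[155,-280,170,0,0,20.7],[170,-305,170,0,0,20.7],[170,-305,170,0,0,20.7],[170,-305,170,0,0,20.7],[170,-305,170,0,0,20.7],[170,-305,170,0,0,20.7]]'
python3 - <<'E'
from h import *
s=ctrl.get_state();print(s["position"],s["tool_rot"],s["joint_positions"].round(2))
im,W,P=grab("wrist","w4.png")
cv2.imwrite("pics/w4c.png",cv2.resize(im[60:300,120:400][...,::-1],None,fx=2.4,fy=2.4))
im,W,P=grab("scene","s4.png")
E
```

```text
time: 6.75
position: [0.6672, -0.0059, 0.2334]
tool_rot: [3.132, 0.249, 0.001]
ft_force: [-0.4, -0.1, -0.6]
grip_width: 0.203
grip_force: 29.9
[ 0.66717967 -0.00592173  0.23337236] [3.13169155e+00 2.48548505e-01 5.44002657e-04] [ 0.4   0.41 -0.6   1.35  0.23  1.46 -1.59]
```

View pics/w4c.png

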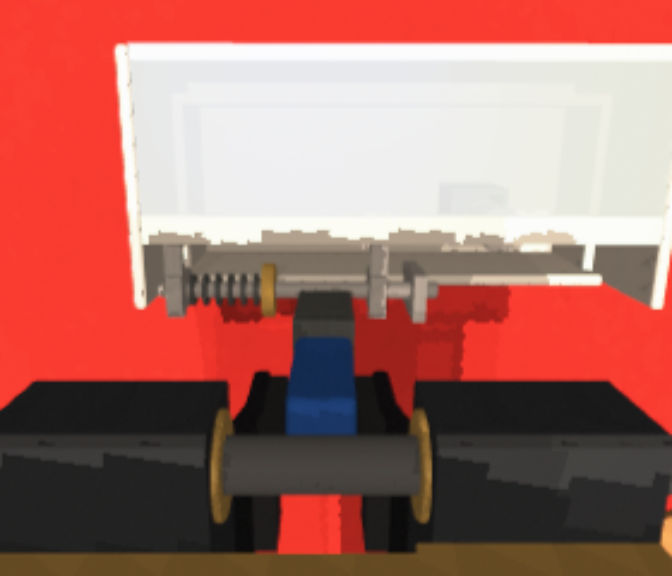

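The wrist crop shows the fork held between the collar (268,288) and the guide (378,283), still above and in front of them. Next I measure the guides, collar and fork in this one frame.

```bash
python3 - <<'E'
from h import *
z=np.load("pics/w4.png.npz"); im,W=z["im"].astype(int),z["W"];Z=W[...,2];r,g,b=im[...,0],im[...,1],im[...,2]
th=np.radians(8.9);R=np.array([[np.cos(th),np.sin(th)],[-np.sin(th),np.cos(th)]])
H=np.dstack([(W[...,:2]*1000-[670.5,-40.5])@R.T,Z*1000])   # housing coords under estimate
def rep(n,m):
    p=H[m];print(n,len(p),np.percentile(p,2,0).round(1),np.median(p,0).round(1),np.percentile(p,98,0).round(1))
def cr(u0,u1,v0,v1):return [int(x) for x in(120+u0/2.4,120+u1/2.4,60+v0/2.4,60+v1/2.4)]
rep("collar",bm((r>g+25)&(g>b+35)&(Z>.08)&(Z<.13),*cr(255,282,258,320)))
rep("guide1 top(3,9,124)",bm((Z>.120)&(Z<.130),*cr(365,392,240,320)))
rep("guide2 top(3,103,124)",bm((Z>.120)&(Z<.130),*cr(160,190,240,320)))
rep("lug top(3,-10,125)",bm((Z>.120)&(Z<.130),*cr(405,432,270,330)))
rep("lid strip(28..)",bm((Z>.126)&(Z<.135),*cr(130,680,30,250)))
f=bm((Z>.14)&(Z<.3),*cr(280,365,280,435)); rep("fork",f)
rep("bridge",f&(Z<.213)); bl=f&(b>r+40); rep("handle",bl)
for lo,hi in((.195,.214),(.214,.23),(.23,.25),(.25,.27)): rep(str(lo),f&(Z>lo)&(Z<hi))
s=ctrl.get_state()["position"]*1000; print("tcp H",R@(s[:2]-[670.5,-40.5]),s[2])
E
```

```text
collar 118 [ -6.9  56.6 115.3] [  5.7  59.5 123.2] [ 15.9  62.1 126.2]
guide1 top(3,9,124) 236 [ -7.2   4.7 121.3] [ 11.4   8.9 123.6] [ 28.7  12.5 129.5]
guide2 top(3,103,124) 249 [ -7.4  98.4 120.8] [ 10.  102.1 123.6] [ 26.3 106.4 125.9]
lug top(3,-10,125) 127 [ -8.7 -13.4 120.4] [  2.8 -10.1 125.7] [ 13.   -7.4 127.2]
lid strip(28..) 18947 [  30.1 -111.4  129.1] [ 70.8   0.2 130.6] [108.6 111.7 132.1]
fork 1763 [  3.6  24.3 176.7] [ 12.1  34.4 247.6] [ 17.4  44.3 272.8]
bridge 389 [ 10.7  24.2 172.3] [ 17.1  34.3 200.9] [ 17.5  43.7 212.9]
handle 1069 [  3.4  26.4 218.2] [ 11.9  34.5 258.7] [ 12.6  42.9 266.1]
0.195 335 [  7.5  24.2 197. ] [ 16.6  34.4 212.5] [ 17.5  43.7 213.9]
0.214 164 [ 10.4  25.2 214. ] [ 12.2  33.6 221.9] [ 16.   42.7 229.2]
0.23 266 [ 10.7  25.9 230.3] [ 12.2  34.4 240.9] [ 12.7  42.9 249.6]
0.25 783 [  3.2  24.6 250.9] [ 11.   34.5 264.3] [ 12.5  44.9 267.6]
tcp H [ 2.09920288 33.96279539] 233.26722250027433
```

Everything agrees to about 0.5 mm: the fork centre is at housing (3.4, 34.4), and the bar is at x 3. I lower it 75 mm, check the force, then push.

```bash
python3 -m inch '[[-0.4,0,-30,0,0,0],[-0.4,0,-55,0,0,0],[-0.4,0,-65,0,0,0],[-0.4,0,-75,0,0,0],[-0.4,0,-75,0,0,0],[-0.4,0,-75,0,0,0]]' && python3 -m inch '[[-0.8,5,0,0,0,0],[-1.5,10,0,0,0,0],[-2,13,0,0,0,0],[-2.6,17,0,0,0,0],[-3.2,21,0,0,0,0],[-3.2,21,0,0,0,0]]'
```

```text
time: 7.6
position: [0.6676, -0.0074, 0.1589]
tool_rot: [3.132, 0.245, 0.002]
ft_force: [-0.5, 0.3, -1.2]
grip_width: 0.202
grip_force: 29.9
time: 8.35
position: [0.6642, 0.0126, 0.1582]
tool_rot: [3.131, 0.244, 0.001]
ft_force: [1.0, -3.8, -0.0]
grip_width: 0.205
grip_force: 30.0
```

```bash
python3 -m inch '[[-0.6,4,0,0,0,0],[-1.1,7,0,0,0,0],[-1.4,9.5,0,0,0,0],[-1.4,9.5,0,0,0,0],[-1.4,9.5,0,0,0,0],[-1.4,9.5,0,0,0,0],[-1.4,9.5,0,0,0,0],[-1.4,9.5,0,0,0,0],[-1.4,9.5,0,0,0,0],[-1.4,9.5,0,0,0,0],[-1.4,9.5,0,0,0,0]]'
python3 - <<'E'
from h import *
im,W,P=grab("wrist","w5.png")
cv2.imwrite("pics/w5c.png",cv2.resize(im[60:300,120:400][...,::-1],None,fx=2.4,fy=2.4))
E
```

```text
time: 9.72
position: [0.6625, 0.023, 0.158]
tool_rot: [3.132, 0.245, 0.0]
ft_force: [1.1, -5.2, 1.4]
grip_width: 0.201
grip_force: 30.0
```

View pics/w5c.png

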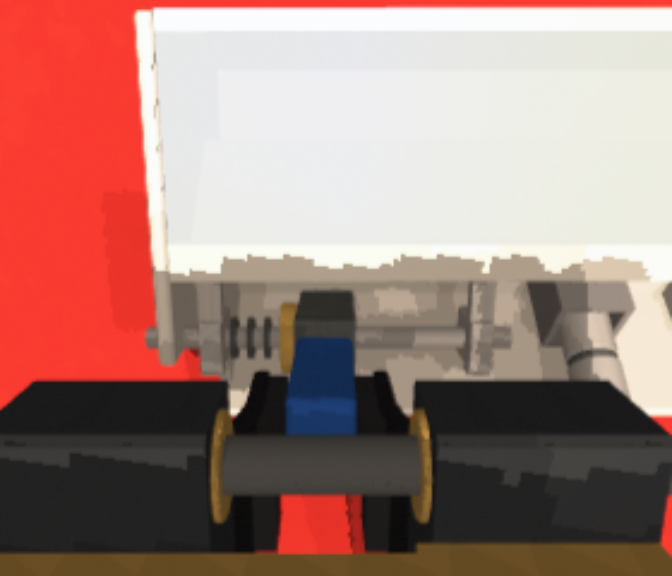

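The bin has tilted out: the lug is gone from the bar and the case leans forward at (590,330). I ease off, lift, and return the tool to its old spot.

```bash
python3 -m inch '[[1,-7,0,0,0,0],[3,-20,0,0,0,0],[3,-20,40,0,0,0],[3,-20,85,0,0,0],[-20,20,85,0,0,0],[-50,80,85,0,0,0],[-85,140,85,0,0,0],[-120,200,85,0,0,0],[-150,250,85,0,0,0],[-165,274,60,0,0,0],[-165,274,10,0,0,0],[-165,274,-40,0,0,0],[-165,274,-75,0,0,0],[-165,274,-88,0,0,0],[-165,274,-88,0,0,0],[-165,274,-88,0,0,0]]' && python3 -m inch '[[0,0,-3,0,0,0],[0,0,-5,0,0,0],[0,0,-6.5,0,0,0],[0,0,-6.5,0,0,0],[0,0,-6.5,0,0,0]]'
```

```text
time: 11.78
position: [0.4984, 0.298, 0.0717]
tool_rot: [-3.13, -0.245, -0.003]
ft_force: [0.3, 0.7, -1.2]
grip_width: 0.202
grip_force: 29.9
time: 12.4
position: [0.4975, 0.297, 0.0635]
tool_rot: [3.132, 0.245, -0.0]
ft_force: [0.1, 0.4, -1.5]
grip_width: 0.206
grip_force: 29.9
```

```bash
python3 -m inch '[[0,0,-0.5,0,0,0],[0,0,-0.5,0,0,0],[0,0,-0.5,0,0,0],[0,0,-0.5,0,0,0]]' 45 && python3 -m inch '[[0,0,20,0,0,0],[0,0,60,0,0,0],[0,0,120,0,0,0],[20,-60,150,0,0,0],[35,-120,190,0,0,0],[50,-180,220,0,0,0],[65,-240,237,0,0,0],[80,-300,237,0,0,0],[95,-350,237,0,0,0],[103,-387,237,0,0,0],[103,-387,237,0,0,0],[103,-387,237,0,0,0],[103,-387,237,0,0,0],[103,-387,237,0,0,0]]'
python3 - <<'E'
from h import *
s=ctrl.get_state();print(s["position"],s["joint_positions"].round(2))
im,W,P=grab("wrist","w6.png"); t,Wt,_=grab("top","t6.png")
a=cv2.resize(im[0:200,130:430],(780,520)); cv2.imwrite("pics/w6c.png",a[...,::-1])
f=bm((Wt[...,2]>.085)&(Wt[...,2]<.105),100,160,180,225);print("fork standing",f.sum(),rect(Wt[f]))
E
```

```text
time: 12.9
position: [0.4976, 0.2971, 0.0631]
tool_rot: [3.132, 0.245, 0.0]
ft_force: [0.4, -0.6, 0.0]
grip_width: 0.503
grip_force: 0.0
time: 14.65
position: [0.6005, -0.0883, 0.3005]
tool_rot: [3.132, 0.249, 0.001]
ft_force: [-0.6, 0.3, 0.7]
grip_width: 0.519
grip_force: 0.0
[ 0.60046041 -0.0883214   0.30051476] [ 0.55  0.24 -0.54  1.4   0.12  1.54 -1.4 ]
fork standing 54 ((501.5463562011719, 296.2572937011719), (17.457550048828125, 19.099212646484375), 11.26034927368164)
```

View pics/w6c.png

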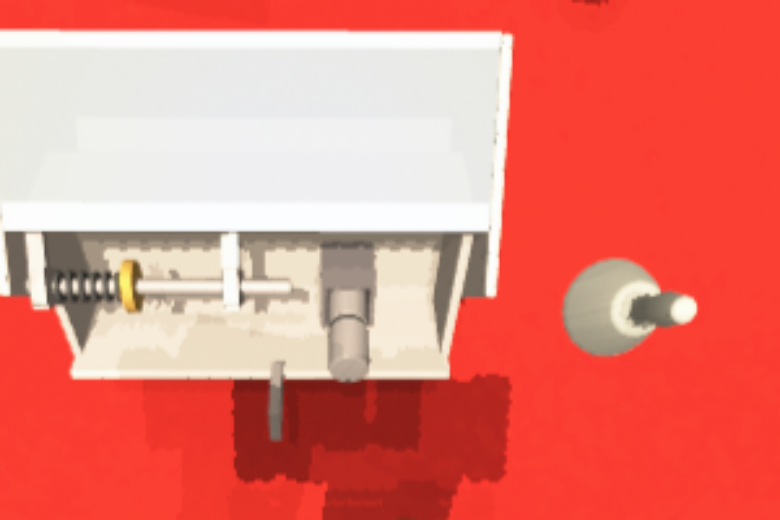

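The fork is standing on the table, and the bin is tilted with the case exposed at (348,335) between the right wall and the lug at (277,400). Next I measure the case in the bin's tilted frame.

```bash
python3 - <<'E'
from h import *
z=np.load("pics/w6.png.npz"); W=z["W"]
th=np.radians(8.9);R=np.array([[np.cos(th),np.sin(th)],[-np.sin(th),np.cos(th)]])
H=np.dstack([(W[...,:2]*1000-[670.5,-40.5])@R.T,W[...,2]*1000])
c,s=np.cos(.7),np.sin(.7); d=H-[0,0,12]
S=np.dstack([c*d[...,0]+s*d[...,2],d[...,1],-s*d[...,0]+c*d[...,2]+12]) # undo tilt -> shut frame
def cr(u0,u1,v0,v1):return [int(x) for x in(130+u0/2.6,130+u1/2.6,v0/2.6,v1/2.6)]
m=bm((S[...,2]>60)&(S[...,2]<112)&(S[...,0]>8)&(S[...,0]<50),*cr(315,380,280,385))
p=S[m];print("case",len(p),np.percentile(p,[2,50,98],axis=0).round(1))
for lo,h in((66,80),(80,95),(100,112)):
    q=p[(p[:,2]>lo)&(p[:,2]<h)];print(lo,len(q),np.percentile(q,[3,50,97],axis=0).round(1).tolist())
l=bm((S[...,2]>95)&(S[...,2]<130),*cr(260,295,355,445));print("lug",np.percentile(S[l],[2,50,98],axis=0).round(1))
# TCP target, for case axis at x=ax,y=ay, z shut 88
for ax,ay,zz in((26,-50,88),(26,-50,160),(29,-50,88)):
    q=np.array([c*ax-s*(zz-12),ay,12+s*ax+c*(zz-12)]); print(ax,zz,(R.T@q[:2]+[670.5,-40.5]).round(1),q[2].round(1))
print("turn axis for +40.1deg tilt about housing y:",(np.array([-np.sin(th),np.cos(th)])*40.1).round(2),"pull dir",(R.T@[-s,0]).round(3),c.round(3))
E
```

```text
case 560 [[ 20.1 -64.   60.1]
 [ 37.1 -49.6  87. ]
 [ 48.  -35.5 106.6]]
66 99 [[30.8, -59.8, 66.6], [38.7, -49.5, 73.0], [40.9, -39.7, 78.9]]
80 127 [[28.5, -60.8, 80.4], [38.1, -49.4, 87.4], [40.1, -39.6, 94.5]]
100 170 [[20.0, -59.2, 101.0], [31.7, -50.4, 105.6], [38.6, -40.9, 106.8]]
lug [[ -6.9 -13.5  96. ]
 [ 13.2 -11.  117.7]
 [ 15.3  -7.6 126.2]]
26 88 [649.5 -94.4] 86.9
26 160 [ 603.7 -101.6] 141.9
29 88 [651.8 -94. ] 88.8
turn axis for +40.1deg tilt about housing y: [-6.2  39.62] pull dir [-0.636 -0.1  ] 0.765
```

```bash
python3 -m inch '[[0,-3,-10,1.5,-9.9,0],[0,-6,-30,3.1,-19.8,0],[0,-9,-50,4.6,-29.7,0],[0,-13,-70,6.2,-39.6,0],[-10,-14,-110,6.2,-39.6,0],[-10,-14,-130,6.2,-39.6,0],[-10,-14,-130,6.2,-39.6,0],[-10,-14,-130,6.2,-39.6,0],[-10,-14,-130,6.2,-39.6,0]]' 40
python3 - <<'E'
from h import *
from scipy.spatial.transform import Rotation as Ro
s=ctrl.get_state();print(s["position"].round(4),s["joint_positions"].round(2));print(Ro.from_rotvec(s["tool_rot"]).as_matrix().round(3))
th=np.radians(8.9);print("want z",np.array([np.cos(th)*.644,np.sin(th)*.644,-.765]).round(3),"y",(np.sin(th),-np.cos(th)))
E
```

```text
time: 15.88
position: [0.5916, -0.1042, 0.1718]
tool_rot: [-2.894, -0.228, -1.059]
ft_force: [-0.6, 0.0, -0.2]
grip_width: 0.459
grip_force: 0.0
[ 0.5916 -0.1042  0.1718] [ 0.7  -0.16 -0.35  2.22 -0.75  0.55 -0.53]
[[ 0.754  0.156  0.638]
 [ 0.12  -0.988  0.099]
 [ 0.645  0.002 -0.764]]
want z [ 0.636  0.1   -0.765] y (np.float64(0.1547103862994681), np.float64(-0.9879598657693891))
```

```bash
python3 -m inch '[[14,3,-28,0,0,0],[14,3,-28,0,0,0],[14,3,-28,0,0,0],[14,3,-28,0,0,0]]'
python3 - <<'E'
from h import *
print((ctrl.get_state()["position"]*1000).round(1))
E
```

```text
time: 16.38
position: [0.6049, -0.1015, 0.1434]
tool_rot: [-2.894, -0.226, -1.058]
ft_force: [0.9, -0.1, 1.7]
grip_width: 0.459
grip_force: 0.0
[ 604.9 -101.5  143.4]
```

Now I go 72 mm along the axis to (651.8,-94,88.8).

```bash
python3 -m inch '[[16,2.6,-19,0,0,0],[28,4.6,-33,0,0,0],[38,6,-44,0,0,0],[46.5,7.3,-54.5,0,0,0],[46.5,7.3,-54.5,0,0,0],[46.5,7.3,-54.5,0,0,0]]' && python3 -m inch '[[0,0,0,0,0,0],[0,0,0,0,0,0],[0,0,0,0,0,0],[0,0,0,0,0,0],[0,0,0,0,0,0],[0,0,0,0,0,0]]' 10 25
```

```text
time: 17.12
position: [0.651, -0.0939, 0.0879]
tool_rot: [-2.894, -0.226, -1.056]
ft_force: [-0.8, 0.1, -0.7]
grip_width: 0.453
grip_force: 0.0
time: 17.88
position: [0.6512, -0.0939, 0.0877]
tool_rot: [-2.894, -0.226, -1.056]
ft_force: [-1.4, 0.2, 3.1]
grip_width: 0.212
grip_force: 25.0
```

The opening reads 18.4 mm, less than the 22 mm case, so I look before pulling.

```bash
python3 - <<'E'
from h import *
im,W,P=grab("wrist","w7.png"); t,Wt,_=grab("scene","s7.png")
a=cv2.resize(im[40:300,140:380],(480,520));b=cv2.resize(t[180:320,255:385],None,fx=2.4,fy=2.4)
b=cv2.copyMakeBorder(b,0,520-b.shape[0],0,0,0);o=np.hstack([a,b]);print(o.shape);cv2.imwrite("pics/w7c.png",o[...,::-1])
E
```

```text
(520, 792, 3)
```

View pics/w7c.png

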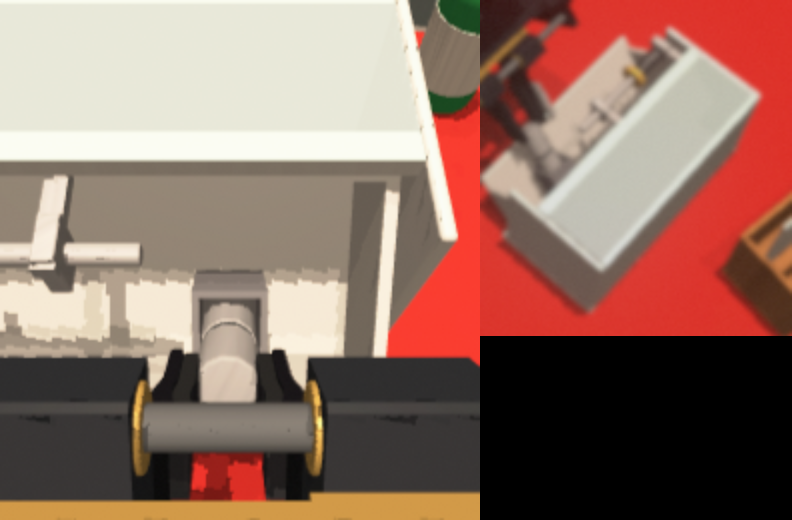

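The case stands between the fingers, centred at (228,380), with the socket behind it at (230,300). I check its offset across the pads in the tool frame.

```bash
python3 - <<'E'
from h import *
from scipy.spatial.transform import Rotation as Ro
z=np.load("pics/w7.png.npz"); W=z["W"]; s=ctrl.get_state()
T=(W-s["position"])@Ro.from_rotvec(s["tool_rot"]).as_matrix()*1000
m=bm((abs(T[...,1])<14)&(T[...,0]>-15)&(T[...,0]<25),235,275,185,245)
p=T[m];print(len(p))
for a in range(-20,32,4):
    q=p[(p[:,2]>=a)&(p[:,2]<a+4)]
    if len(q)>8: print(a,len(q),np.percentile(q[:,:2],[3,50,97],axis=0).round(1).tolist())
E
```

```text
2063
-20 667 [[-5.1, -9.5], [2.8, 0.1], [10.3, 9.1]]
-16 80 [[6.2, -9.1], [9.9, -0.6], [10.8, 10.8]]
-12 65 [[5.9, -8.7], [10.1, 0.1], [11.4, 8.2]]
-8 62 [[5.8, -8.9], [9.9, -0.6], [11.6, 8.4]]
-4 62 [[5.9, -9.0], [10.3, 0.5], [11.9, 8.6]]
0 61 [[5.5, -9.8], [10.7, 0.1], [12.1, 9.3]]
4 58 [[4.1, -9.6], [10.3, 0.5], [12.1, 10.2]]
8 24 [[8.4, -5.3], [11.4, 0.5], [12.0, 7.8]]
12 78 [[5.2, -9.0], [11.0, 0.1], [12.9, 9.9]]
16 50 [[6.1, -9.4], [11.4, 1.3], [13.1, 9.7]]
20 49 [[7.0, -9.3], [11.9, -0.7], [13.5, 9.2]]
24 245 [[-4.8, -13.5], [13.0, -2.2], [20.0, 13.8]]
28 116 [[-1.5, -13.2], [13.5, 0.5], [20.1, 13.8]]
```

The case is centred across the pads; the lid is just narrower than the body. I pull it out along the axis.

```bash
python3 -m inch '[[-6,-1,7.5,0,0,0],[-13,-2,15.5,0,0,0],[-22,-3.5,26.5,0,0,0],[-32,-5,38.5,0,0,0],[-46,-7.2,55,0,0,0],[-52,-8,85,0,0,0],[-60,-9,120,0,0,0],[-60,-9,120,0,0,0],[-60,-9,120,0,0,0]]' - 30
python3 - <<'E'
from h import *
from scipy.spatial.transform import Rotation as Ro
s=ctrl.get_state(); print(s["position"])
im,W,P=grab("wrist","w8.png")
T=(W-s["position"])@Ro.from_rotvec(s["tool_rot"]).as_matrix()*1000
m=bm((abs(T[...,1])<14)&(T[...,0]>-15)&(T[...,0]<25)&(T[...,2]<70),225,290,100,260)
p=T[m];print(len(p))
L=[]
for a in range(-20,70,5):
    q=p[(p[:,2]>=a)&(p[:,2]<a+5)]
    if len(q)>8: print(a,len(q),np.percentile(q[:,:2],[3,50,97],axis=0).round(1).tolist())
E
```

```text
time: 19.1
position: [0.5903, -0.1026, 0.207]
tool_rot: [-2.895, -0.227, -1.055]
ft_force: [0.2, -0.3, -1.1]
grip_width: 0.209
grip_force: 30.0
[ 0.59025134 -0.10260745  0.20704407]
1939
-20 677 [[-5.1, -9.4], [3.2, -0.6], [10.4, 8.6]]
-15 77 [[5.8, -8.5], [9.7, 0.7], [10.8, 8.1]]
-10 76 [[5.6, -9.2], [9.8, 0.1], [11.2, 8.3]]
-5 75 [[5.6, -9.0], [10.0, 0.1], [11.4, 8.5]]
0 66 [[5.3, -9.3], [9.9, -0.3], [11.7, 9.3]]
5 56 [[4.2, -9.7], [10.0, 0.1], [11.7, 9.8]]
10 71 [[5.1, -8.9], [10.0, 0.9], [11.9, 9.2]]
15 57 [[4.6, -9.8], [10.5, -0.6], [12.0, 9.5]]
20 52 [[4.9, -9.7], [10.9, -0.7], [12.3, 9.9]]
25 56 [[5.2, -9.0], [10.7, 1.3], [12.4, 10.0]]
30 45 [[5.6, -8.9], [11.2, 0.1], [12.8, 10.0]]
35 44 [[6.2, -9.6], [11.6, 0.5], [12.9, 9.1]]
40 40 [[5.5, -9.3], [11.6, 0.1], [13.1, 10.2]]
45 37 [[7.1, -8.7], [12.1, 1.0], [13.3, 9.7]]
50 40 [[6.6, -9.5], [11.9, 0.6], [13.4, 10.0]]
```

```bash
python3 - <<'E'
from h import *
for f in("w1","w6","t6"):
    z=np.load(f"pics/{f}.png.npz");W=z["W"];im=z["im"].astype(int)
    m=(W[...,2]>.004)&(W[...,2]<.02)&(abs(W[...,0]-.484)<.06)&(abs(W[...,1]+.31)<.06)&(im[...,1]>70)
    if m.sum()>50: print(f,m.sum(),cv2.minEnclosingCircle((W[m][:,:2]*1000).astype(np.float32)),W[m].mean(0).round(4))
E
python3 -m inch '[[-10,-20,0,-1.5,9.9,0],[-25,-50,0,-3.1,19.8,0],[-45,-90,0,-4.6,29.7,0],[-65,-130,0,-6.2,39.6,0],[-90,-175,0,-6.5,41.8,0],[-107,-207,-20,-6.5,41.8,0],[-107,-207,-60,-6.5,41.8,0],[-107,-207,-60,-6.5,41.8,0],[-107,-207,-60,-6.5,41.8,0]]'
python3 - <<'E'
from h import *
from scipy.spatial.transform import Rotation as Ro
s=ctrl.get_state(); print(s["position"]);print(Ro.from_rotvec(s["tool_rot"]).as_matrix().round(3))
for n in("wrist","top","scene"):
    im,W,P=grab(n,n+"9.png")
    p=s["position"]
    m=(abs(W[...,0]-p[0])<.03)&(abs(W[...,1]-p[1])<.03)&(W[...,2]<.165)&(W[...,2]>.06)
    q=W[m];print(n,len(q))
    for a in np.arange(.08,.165,.015):
        k=q[(q[:,2]>a)&(q[:,2]<a+.015)]
        if len(k)>8: print(round(a,3),len(k),(np.percentile(k,[3,50,97],axis=0)*1000).round(1).tolist())
E
```

```text
w1 1476 ((482.1868896484375, -311.25689697265625), 48.184207916259766) [ 0.4834 -0.3102  0.0085]
w6 97 ((521.9952392578125, -305.04779052734375), 24.55508804321289) [ 0.5251 -0.3034  0.008 ]
t6 845 ((484.10736083984375, -310.3616027832031), 48.00609588623047) [ 0.484  -0.3105  0.0082]
time: 20.27
position: [0.4848, -0.3089, 0.1479]
tool_rot: [3.13, 0.247, -0.06]
ft_force: [0.4, -0.5, 0.2]
grip_width: 0.207
grip_force: 30.0
[ 0.4847661  -0.30888387  0.14791576]
[[ 0.987  0.157 -0.038]
 [ 0.157 -0.988 -0.005]
 [-0.038 -0.001 -0.999]]
wrist 915
0.08 16 [[490.5, -317.5, 92.4], [496.1, -306.6, 94.1], [498.1, -298.7, 94.8]]
0.095 128 [[491.0, -318.3, 95.5], [496.3, -307.9, 102.4], [498.0, -298.8, 109.6]]
0.11 159 [[489.7, -318.0, 110.4], [496.0, -307.2, 117.9], [497.6, -298.5, 124.7]]
0.125 188 [[489.4, -317.7, 125.5], [495.2, -307.3, 133.1], [497.0, -298.7, 139.2]]
0.14 229 [[489.2, -317.4, 140.7], [495.1, -307.3, 147.7], [496.6, -298.7, 154.7]]
0.155 195 [[489.3, -318.6, 155.5], [494.7, -306.8, 160.7], [496.8, -295.3, 164.9]]
top 0
scene 153
0.095 34 [[487.0, -322.7, 95.1], [494.6, -314.4, 102.7], [498.7, -303.3, 109.7]]
0.11 28 [[488.0, -322.6, 110.4], [494.5, -313.8, 117.9], [497.0, -303.4, 124.9]]
0.125 32 [[486.5, -322.1, 125.9], [493.3, -315.1, 131.7], [496.6, -302.9, 139.2]]
0.14 29 [[488.6, -320.6, 141.2], [493.8, -312.3, 147.6], [496.5, -302.3, 153.6]]
0.155 25 [[481.2, -319.2, 156.0], [493.5, -309.8, 162.5], [496.4, -303.1, 164.7]]
```

```bash
python3 - <<'E'
from h import *
from scipy.optimize import least_squares
for n in("wrist9","scene9"):
    W=np.load(f"pics/{n}.png.npz")["W"]*1000
    m=(abs(W[...,0]-485)<22)&(abs(W[...,1]+309)<20)&(W[...,2]<136)&(W[...,2]>88)
    p=W[m]; z0=90
    def f(v,fixr=None):
        a=np.array([v[2],v[3],1]);a/=np.linalg.norm(a);d=p-[v[0],v[1],z0];return np.linalg.norm(np.cross(d,a),axis=1)-v[4]
    r=least_squares(f,[486,-309,0,0,11],loss="soft_l1",f_scale=.5,bounds=([470,-330,-.3,-.3,8],[500,-290,.3,.3,11.5]))
    print(n,len(p),r.x[:2].round(1),"lean deg",np.degrees(r.x[2:4]).round(2),"r",r.x[4].round(2),"rms",f(r.x).std().round(2), "zmin",np.percentile(p[:,2],1))
E
```

```text
wrist9 469 [ 487.6 -308.8] lean deg [-2.12  0.02] r 10.64 rms 0.28 zmin 93.76232221513924
scene9 94 [ 486.4 -311.9] lean deg [-2.04 -0.18] r 10.77 rms 0.93 zmin 90.17917929905006
```

Both cameras agree on a 2.1° lean. I correct that, centre the case and lower it.

```bash
python3 -m inch '[[-2.2,-1.2,0,0,2.1,0],[-2.2,-1.2,-40,0,2.1,0],[-2.2,-1.2,-65,0,2.1,0],[-2.2,-1.2,-76,0,2.1,0],[-2.2,-1.2,-76,0,2.1,0],[-2.2,-1.2,-76,0,2.1,0],[-2.2,-1.2,-76,0,2.1,0]]' 
python3 - <<'E'
from h import *
im,W,P=grab("scene","s10.png"); W=W*1000
m=(abs(W[...,0]-482)<22)&(abs(W[...,1]+311)<22)&(W[...,2]>12)&(W[...,2]<50)
p=W[m];print(len(p),np.percentile(p[:,2],[1,5,50]),p[:,:2].mean(0))
W=np.load("pics/s0.png.npz")["W"];c=(W[...,2]>.004)&(W[...,2]<.02)&(abs(W[...,0]-.484)<.06)&(abs(W[...,1]+.31)<.06)
print("coaster scene",cv2.minEnclosingCircle((W[c][:,:2]*1000).astype(np.float32)))
print((ctrl.get_state()["position"]*1000).round(1))
E
```

```text
time: 21.3
position: [0.4826, -0.3113, 0.0728]
tool_rot: [3.129, 0.244, -0.115]
ft_force: [-0.6, 0.3, 0.3]
grip_width: 0.211
grip_force: 30.0
54 [13.72185207 15.24878809 31.84273539] [ 489.61240593 -315.78040231]
coaster scene ((488.66265869140625, -317.6822509765625), 59.385215759277344)
[ 482.4 -311.3   72.5]
```

Bottom of the case is about 5–6 mm above the coaster. I step down while watching the force.

```bash
python3 -m inch '[[0,0,-2,0,0,0],[0,0,-4,0,0,0],[0,0,-4,0,0,0],[0,0,-4,0,0,0]]'; python3 -m inch '[[0,0,-1,0,0,0],[0,0,-1,0,0,0],[0,0,-1,0,0,0]]'
```

```text
time: 21.85
position: [0.4818, -0.3109, 0.0674]
tool_rot: [-3.129, -0.245, 0.118]
ft_force: [0.2, 0.0, -0.2]
grip_width: 0.205
grip_force: 30.0
time: 22.22
position: [0.4818, -0.3109, 0.0665]
tool_rot: [-3.129, -0.245, 0.118]
ft_force: [0.4, -0.7, 0.4]
grip_width: 0.208
grip_force: 30.0
```

```bash
python3 -m inch '[[0,0,-1,0,0,0],[0,0,-1,0,0,0],[0,0,-1,0,0,0]]'; python3 -m inch '[[0,0,-1,0,0,0],[0,0,-1,0,0,0],[0,0,-1,0,0,0]]'
python3 - <<'E'
from h import *
im,W,P=grab("scene","s11.png")
p=np.array([.482,-.311,.0]);K=P["mtx"];T=P["T"];c=T[:3,:3].T@(p-T[:3,3]);u=K@c;u=(u/u[2])[:2].astype(int);print(u)
cv2.imwrite("pics/s11c.png",cv2.resize(im[u[1]-70:u[1]+50,u[0]-60:u[0]+60],(600,600),interpolation=2)[...,::-1])
E
```

```text
time: 22.6
position: [0.4818, -0.3109, 0.0655]
tool_rot: [-3.129, -0.245, 0.118]
ft_force: [0.1, 0.5, -1.6]
grip_width: 0.21
grip_force: 30.0
time: 22.98
position: [0.4822, -0.3111, 0.0652]
tool_rot: [3.13, 0.245, -0.117]
ft_force: [-0.6, -0.0, 5.7]
grip_width: 0.209
grip_force: 30.0
[167 253]
```

View pics/s11c.png

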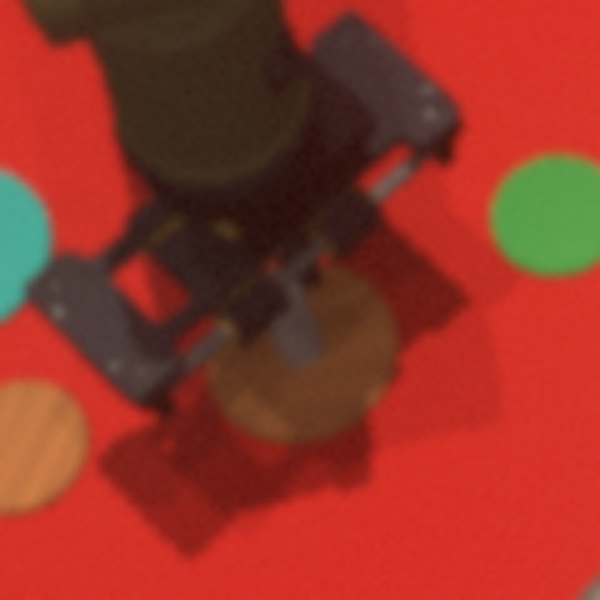

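The picture shows the case foot on the middle of the wooden coaster near (300,355), and the force now reads 5.7 N upward, so it is in contact. I release and rise.

```bash
python3 -m inch '[[0,0,0.5,0,0,0],[0,0,0.5,0,0,0],[0,0,0.5,0,0,0],[0,0,0.5,0,0,0],[0,0,0.5,0,0,0]]' 45 && python3 -m inch '[[1,0,15,0,0,0],[2,0,35,0,0,0],[4,0,70,0,0,0],[4,0,120,0,0,0],[-20,-20,170,0,0,0],[-50,-80,190,0,0,0],[-60,-130,190,0,0,0],[-60,-190,190,0,0,0],[-60,-190,190,0,0,0],[-60,-190,190,0,0,0],[-60,-190,190,0,0,0]]'
python3 - <<'E'
from h import *
im,W,P=grab("scene","s12.png");t,Wt,_=grab("top","t12.png")
for n,w in(("scene",W*1000),("top",Wt*1000)):
    c=(abs(w[...,0]-482)<75)&(abs(w[...,1]+311)<75)
    k=c&(w[...,2]>25)&(w[...,2]<100);p=w[k];print(n,len(p),p[:,2].max())
    q=p[p[:,2]>78];print(" case top",len(q),q.mean(0).round(1));q=p[p[:,2]<35];print(" low",len(q),q.mean(0).round(1) if len(q) else 0)
    d=c&(w[...,2]>4)&(w[...,2]<14);print(" coaster",cv2.minEnclosingCircle((w[d][:,:2]).astype(np.float32)))
W0=np.load("pics/t0.png.npz")["W"]*1000;w=Wt*1000
for n,a in dict(bell=(318,350,118,147),pebble=(205,232,222,246)).items():
    print(n,[np.nanmean(x[bm(x[...,2]>6,*a)],0).round(1) for x in(W0,w)])
cv2.imwrite("pics/end.png",np.vstack([cv2.resize(im[60:384,80:480],(740,300)),cv2.resize(t[60:260,100:430],(740,300))])[...,::-1])
E
```

```text
time: 23.65
position: [0.4817, -0.3108, 0.0648]
tool_rot: [-3.129, -0.245, 0.119]
ft_force: [-0.3, -0.6, 0.5]
grip_width: 0.51
grip_force: 0.0
time: 25.02
position: [0.4231, -0.4992, 0.2563]
tool_rot: [3.129, 0.249, -0.116]
ft_force: [-0.1, -0.3, -0.3]
grip_width: 0.518
grip_force: 0.0
scene 150 86.61637374512843
 case top 63 [ 482.7 -313.5   81.5]
 low 17 [ 488.4 -314.9   30.6]
 coaster ((503.3394775390625, -305.5726318359375), 73.21218872070312)
top 88 86.6405419887437
 case top 49 [ 484.5 -309.3   83. ]
 low 5 [ 482.4 -300.9   28.9]
 coaster ((481.31243896484375, -318.56378173828125), 94.26034545898438)
bell [array([ 693.3, -258.6,   39.1]), array([ 693.3, -258.8,   39.4])]
pebble [array([407. ,  70. ,  19.9]), array([406.9,  70. ,  19.9])]
```

View pics/end.png

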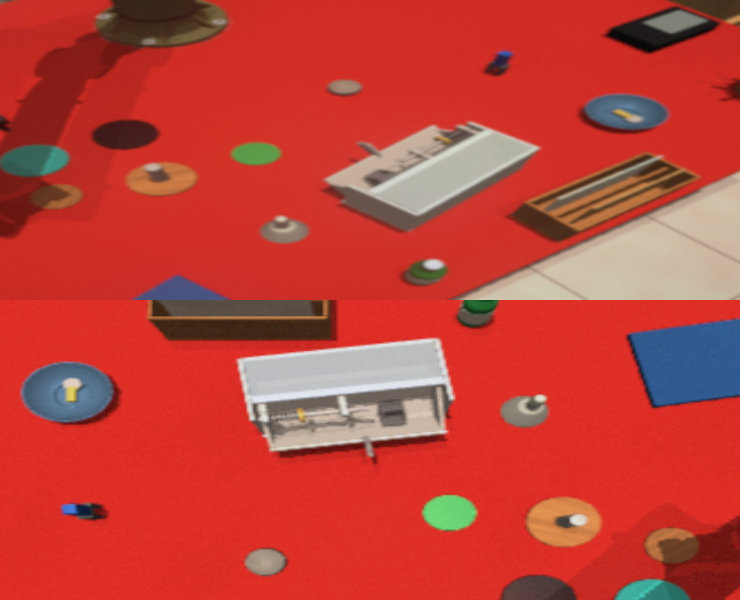

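The final picture shows the case upright on the wooden coaster (top image (155,172), lower image (570,520)), with its top at (484.5,-309.3) against the coaster centre (484,-310). The bin is tilted out, the fork stands on the table, and the bell and pebble have not moved.

```bash
python3 -c "
from bench import ctrl
print(ctrl.close_job())"
```

```text
the job is handed in; nothing more can be done
None
```

The job is handed in at about 25 s: the pill case stands upright, lid up, in the middle of the larger wooden coaster, the bin is tilted out, the fork tool stands on the table, and the bell and pebble were not moved.

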